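# Press a ground block home with a ratchet clamp, then free it

## Robot

A 7-joint arm with a two-finger parallel gripper is mounted at the origin on a cart in front of the work surface, level with it; the furniture and walls round the work are solid. World frame = base frame: x ahead of the robot, y to its left, z up, the work surface at z = 0. Lengths are in m, angles in rad, forces in N, time in s.
With the tool pointing down it reaches from about 0.425 to 0.925 m from the base axis. Payload 6.8 kg.
Tool frame: the origin (TCP) lies at the very end of the fingers, on their centre line; the grasp point (between the pads) lies 19 mm behind it (r.tcp_to_grasp is the distance from the TCP to the grasp point, in m); z points along the fingers, y is the line along which they close (so a half turn about z gives the same grasp; the last joint's range is limited). The gripper opens to 85 mm and grips with 20 to 120 N. Pads are 22 mm wide; open, the fingers measure 114 mm over their backs; the gripper's body (76 mm by 85 mm) begins 54 mm behind the grasp point. The pads swing forward as they close: fully open they stand 13 mm farther back than shut.
Start: joints at [1.199, 0.477, 0.022, 1.555, -0.011, 1.109, -0.083], TCP at [0.176, -0.652, 0.231] pointing down, gripper open.
Joint ranges: [-2.96, 2.96], [-0.34, 2.1], [-1.41, 1.46], [0.24, 2.44], [-1.37, 4.51], [0.17, 1.92], [-2.96, 2.96]. Speed limits (rad/s): [2.39, 2.39, 3.14, 3.14, 3.14, 3.14, 3.14].

## Interface

Orientations are given as a rotation vector (axis times angle).
In Python, from bench import r gives the robot as it stands.
- The arm moves only by the tool step_arm, never from a script. Its argument "moves" is a list of rows, each a list of 7 numbers: the shift along the tool's x, y, z in mm, then the turn, a rotation vector about the tool's x, y, z in rad, then the finger opening in mm, from 0 to 85.4. A call has 1 to 8 rows; each row is the pose to reach, as a shift and turn from the pose commanded when the call began, along the tool's axes at that moment; what a row does not reach only later rows make up. A row lasts 1/10 s, in which the tool goes at most 50 mm and 8.59 degrees, less where a joint would pass 70% of its speed; a pose out of reach is approached as far as the arm can. A call with a gripper value outside its range is refused whole. The fingers move at their own pace and stop on an object; "grip_force" is the grip in N (left out, the last holds). Time passes only in rows, so rows that repeat a pose let the fingers close. It gives the time, the measured TCP pose, the force, the opening and the grip force at its end, in the units of the state.
- r.get_obs(): the state, without advancing time (a new reading comes with each control period).
- r.grab_frame(name): name is "scene" or "top"; returns a dict with "image" (384x512x3 uint8, red, green, blue), "depth" (384x512 float32, m along the optical axis (not along the pixel's ray), 0 where there is no reading), "mtx" (3x3 intrinsics, pixels), "k1" (the pictures are not rectified: a ray, as slopes to the right and down, at radius r is drawn at 1 + k1 r^2 times it, then the intrinsics apply), "rvec" (rotation vector, rad) and "tvec" (3), from world to camera coordinates, as OpenCV has them. Camera axes: x right, y down, z forward; pixel columns grow to the right and rows downward; lengths in m; the calibration is good to about 2 mm. A picture is of the moment at which its call begins.
- r.hand_in(): hands the job in; it is judged then, once.
The state is a dict: "clock": time; "joints": joint angles; "qvel": joint speeds; "tau": joint torques, N m; "tcp_pos": TCP position; "orientation": TCP orientation; "contact_force": force on the tool from outside, world axes, zero at the start; "moment": the same for the moment, N m; "grip_width": finger opening in m; "gripper_force": force on a finger pad.
Only numpy, scipy, OpenCV 4.12 (cv2) and the standard library are available. Lean on these libraries where they do the work, as an engineer would, in place of code of your own. Each camera call takes 0.05 s, during which the arm holds its last target. There are 200 camera calls.

## Task

Pump the clamp's red lever by its rubber pad until the jaw has pushed the steel block fully home against the stop and the lever turns distinctly stiff (about 15 N at the pad); force it no further, let the lever up, and the ratchet must keep the block squeezed. Then press the green release button right down so that the jaw runs all the way back, leaving the block seated against the stop. Work only the lever and the button: do not touch the block, the jaw or the stop, and leave the things standing round about where they are.

Things in the scene. Friction and masses are not known exactly. Their poses are not given: they have to be found in the camera images.
- fixture: Grey base plate 312 x 124 x 12 mm of the ratchet clamp, fixed to the worktop; its pose differs each time. Origin on the clamp's centre line on the worktop. x runs along the clamp from the lever end to the stop end (jaw advances to +x), y is across, z up. The blue housing spans x = -103 to -27 mm, y = -25 to 25 mm, up to z = 98 mm.
- lever_pad (a point): Middle of the top of the black rubber pad (36 x 30 mm, long side along the clamp) at the end of the red pump lever. At rest: 104 mm above the worktop, at fixture x = -150, y = 0 mm. Pressed down it goes along an arc about the hinge, at most 34 mm, to a hard end stop; it springs up when let go and must come right up before the next press. It is also the place to feel the force.
- lever: The red pump lever (part of the clamp). Origin on its hinge, at fixture x = -50, y = 0, z = 90 mm: 100 mm to +x of the pad and 14 mm below the pad's top. Force at the pad: 3 to 6 N while the jaw runs free, 7 to 10 N while it pushes the block, then rising 0.5 to 1 N per mm of travel with the block on the stop; 14 to 16 N (some 20 N at the jaw) is right, above 18 N is too much.
- release_top (a point): Centre of the top of the green round release button, 23 mm across, 88 mm above the worktop, at fixture x = -75, y = -45 mm. It is pressed straight down 6 mm against a spring of 2 to 4 N (it may stick to about 8 N in the first 2 mm while the jaw squeezes) to a hard stop; the ratchet is free from 3 mm on. The lever must be up. Hold it down about 1 s for the jaw to run back.
- jaw: Toothed bar with the blue jaw plate (its front at x = 15 mm in this frame). Origin coincides with the fixture's when the jaw is fully back; it slides up to 56 mm to +x. A 30 mm press of the lever pad advances it 6 to 12 mm (the first 6 to 12 mm of a press move nothing); a ratchet of 3 mm teeth holds it, so up to 3 mm is lost as the lever rises. 2 to 7 presses.
- block: Ground steel block 37 (x) x 40 (y) x 44 mm, upright on the base plate between two sprung brass cheeks, about 0.45 kg. Origin in the middle of its underside; axes parallel to the fixture's. It starts 7 to 23 mm short of the stop. The jaw's orange pad (sprung 3 N/mm) stands on a screw set differently each time: its face is 35 to 49 mm along fixture x with the jaw back, so feel for it.
- stop: Steel stop block, set somewhere along 10 mm at the +x end and bolted fast, 48 mm tall. Origin at the foot of its face towards the block (12 mm above the worktop), in the middle. The block's face is 18.5 mm ahead (+x) of the block's origin, so it is home when its origin is 18.5 mm from this face.
- oiler: Bystander, leave it alone: small pump oiler with black body, 42 mm across, 106 mm tall, standing. Origin under its middle.
- coupling: Bystander, leave it alone: upright white coupling with red nut, 31 x 28 x 56 mm. Origin under its middle.
- magnifier: Bystander, leave it alone: black round loupe, 36 mm across, 19 mm tall. Origin under its middle.

How it is judged:
On the way, in this order (a step that is already met when the one before it is completed fails the run):
1. the jaw squeezes the block against the stop with more than 7 N, held by the ratchet alone, with nothing touching the lever (contact force between block and stop above 7 N and contact force between jaw and block above 7 N and contact force between each of the fingers, the arm and lever below 0.5 N), for 0.2 s.
2. released: the jaw is back within 3 mm of its start, the block still home (x of jaw in the frame of fixture below 0.003 m and x of block in the frame of stop above -0.0205 m), for 0.2 s.
At the end, for the whole second after the job is handed in: The jaw is back within 3 mm of fully back, and the block stands upright (within 3 degrees), at rest, its face within 2 mm of the stop's face (all of step 2 and angle between block's own z axis and vertical below 0.05 rad and linear speed of block below 0.01 m/s); the robot touches nothing.
It fails at once if the jaw presses the block with more than 25 N (contact force between jaw and block above 25 N).
It fails at once if the robot touches the block, the jaw or the stop (over 1 N) (contact force between any of the fingers, the arm and block above 1 N or contact force between any of the fingers, the arm and jaw above 1 N or contact force between any of the fingers, the arm and stop above 1 N).
It fails at once if a bystander is moved more than 15 mm (distance of any of oiler, coupling, magnifier from where it was at the start of the episode above 0.015 m).
It also fails if it takes over 61 s, if anything falls off the work surface, if the arm or the gripper's body presses on something with over 40 N, if the wrist force passes 120 N, or if a joint passes its speed limit or range.

## Working session

There is one attempt and no reset: what is moved stays moved. The work goes in short steps, Python scripts to look and compute and a tool call to move; the robot and the scene stay as the last step left them, time stands still between calls to the robot, and variables do not carry over. Pictures are saved under pics/ and viewed, at most 10 in all, crops included, and the job is handed in when it is done.

Besides the shell and the picture viewer there is one more tool, called after "Call:" as name(argument=value, ...) on one line, values as JSON. step_arm: Moves the arm, as the interface text tells. Its arguments: {"type":"object","properties":{"moves":{"type":"array","items":{"type":"array","items":{"type":"number"}}},"grip_force":{"type":"number"}},"required":["moves"]}

```bash
mkdir -p pics; cat > h.py <<'E'
import numpy as np, cv2
from bench import r
def grab(n):
    f=r.grab_frame(n); f['R']=cv2.Rodrigues(np.array(f['rvec'],float))[0]; f['t']=np.array(f['tvec'],float).ravel(); return f
def world(f,u,v,d=None,z=None):
    K=np.array(f['mtx']); xd=(u-K[0,2])/K[0,0]; yd=(v-K[1,2])/K[1,1]
    x,y=xd,yd
    for _ in range(20):
        s=1+f['k1']*(x*x+y*y); x,y=xd/s,yd/s
    ray=f['R'].T@np.array([x,y,1.]); c=-f['R'].T@f['t']
    return c+ray*(d if d is not None else (z-c[2])/ray[2])
E
python3 - <<'E'
from h import *
o=r.get_obs(); print({k:np.round(v,3) for k,v in o.items()})
for n in('scene','top'):
    f=grab(n); cv2.imwrite(f'pics/{n}0.png',cv2.cvtColor(f['image'],cv2.COLOR_RGB2BGR)); np.save(f'{n}0.npy',f,allow_pickle=True)
    print(n,-f['R'].T@f['t'],f['k1'],f['mtx'])
E
```

```text
{'clock': np.float64(0.0), 'joints': array([ 1.199,  0.478,  0.022,  1.556, -0.011,  1.109, -0.083]), 'qvel': array([-0.001, -0.001,  0.001,  0.001,  0.002, -0.002,  0.001]), 'tau': array([ 1.0000e-03, -5.9645e+01,  1.6090e+00, -2.8120e+01,  1.3000e-02,
        9.0000e-03,  0.0000e+00]), 'tcp_pos': array([ 0.176, -0.651,  0.23 ]), 'orientation': array([-3.113e+00, -4.130e-01,  1.000e-03]), 'contact_force': array([-0.129, -0.926,  0.321]), 'moment': array([-0.03 ,  0.019, -0.003]), 'gripper_force': np.float64(0.0), 'grip_width': np.float64(0.085)}
scene [0.06616227 0.32569267 0.73712802] -0.12032854983741871 [[436.67464761   0.         253.21022448]
 [  0.         436.67464761 190.37943663]
 [  0.           0.           1.        ]]
top [0.4005207  0.08007573 0.94925446] -0.10473046241493317 [[380.39153514   0.         245.25239005]
 [  0.         380.39153514 190.39370183]
 [  0.           0.           1.        ]]
```

View pics/scene0.png

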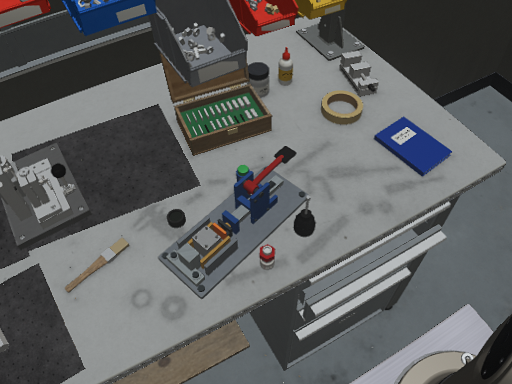

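View pics/top0.png

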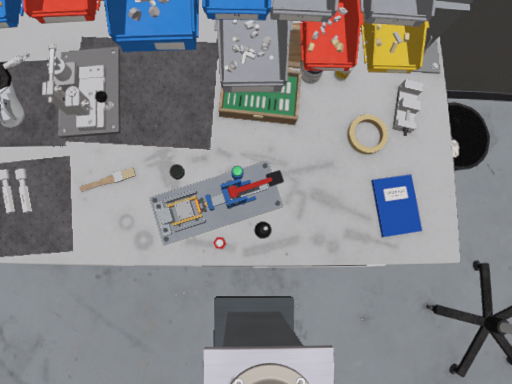

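The top view shows the clamp with its stop end at the left (about 165,215), the black lever pad at (277,178), the green button at (237,172), the oiler at (263,230), the coupling at (219,243) and the loupe at (177,172). Next I'll measure the pad and button.

```bash
cat > m.py <<'E'
from h import *
for n,(px,py),(gx,gy) in(('top',(277,178),(237,172)),('scene',(289,154),(242,170))):
    f=np.load(f'{n}0.npy',allow_pickle=True).item(); im=f['image']; hsv=cv2.cvtColor(im,cv2.COLOR_RGB2HSV)
    def cen(m,x,y,R=16):
        w=np.zeros_like(m); w[y-R:y+R,x-R:x+R]=1; k,l,s,c=cv2.connectedComponentsWithStats(m*w)
        j=1+np.argmax(s[1:,4]); print(n,'area',s[j,4],s[j,:4],c[j]); 
        return c[j],(l==j)
    g=cv2.inRange(hsv,(45,100,40),(85,255,255)); c,m=cen(g//255,gx,gy); print(' button',world(f,*c,z=.088), np.median(f['depth'][m]))
    b=cv2.inRange(hsv,(0,0,0),(179,255,60)); c,m=cen(b//255,px,py,12); print(' pad',world(f,*c,z=.104))
    # depth points
    vs,us=np.where(m); P=np.array([world(f,u,v,d=f['depth'][v,u]) for u,v in zip(us,vs)]); print('  paddepth',np.median(P,0),P.min(0),P.max(0))
    # orange jaw pad/blue; red lever axis
    rd=cv2.inRange(hsv,(0,120,60),(8,255,255))|cv2.inRange(hsv,(172,120,60),(179,255,255))
    c,m=cen(rd//255,(px+gx)//2,(py+gy)//2+6,30)
    vs,us=np.where(m); P=np.array([world(f,u,v,z=.1) for u,v in zip(us,vs)]); w,V=np.linalg.eigh(np.cov(P[:,:2].T)); print('  lever axis deg',np.degrees(np.arctan2(V[1,1],V[0,1]))%180)
    K=f['mtx']
f=np.load('top0.npy',allow_pickle=True).item()
# height map of fixture plate region: points z in 6..18mm -> min-area rect
D=f['depth']; P=np.array([[world(f,u,v,d=D[v,u]) for u in range(140,300)] for v in range(150,255)])
for nm,(u,v) in dict(oiler=(263,230),coup=(219,243),loupe=(177,172)).items(): print(nm,P[v-150,u-140])
m=((P[...,2]>.007)&(P[...,2]<.017)).astype(np.uint8); k,l,s,c=cv2.connectedComponentsWithStats(m); j=1+np.argmax(s[1:,4]); m=l==j
q=(P[m][:,:2]*1000).astype(np.float32); (cx,cy),wh,a=cv2.minAreaRect(q); print('plate',cx,cy,wh,a)
E
python3 m.py
```

```text
top area 73 [233 166   9  10] [236.94520548 170.53424658]
 button [0.57089873 0.07820965 0.088     ] 0.87705046
top area 140 [266 171  17  15] [275.08571429 177.63571429]
 pad [ 0.55161705 -0.00804094  0.104     ]
  paddepth [ 0.5528436  -0.00796132  0.10409722] [ 0.53488171 -0.02384292  0.1003763 ] [0.56708178 0.01248386 0.10745741]
top area 272 [228 177  45  21] [246.72058824 186.88235294]
  lever axis deg 108.40378720665146
scene area 96 [238 165  11  11] [242.44791667 169.86458333]
 button [0.56693392 0.08174945 0.088     ] 0.8575771
scene area 176 [277 146  19  17] [286.02272727 153.77272727]
 pad [ 0.54816306 -0.00613893  0.104     ]
  paddepth [ 0.54860295 -0.00682921  0.10274306] [ 0.53371571 -0.07054772 -0.00178611] [0.65190774 0.01096685 0.10592517]
scene area 339 [243 155  41  39] [261.56637168 174.87315634]
  lever axis deg 110.46744479465491
oiler [0.43555156 0.01696308 0.05586389]
coup [0.40545739 0.11998857 0.05179117]
loupe [0.58087419 0.2273856  0.01769574]
plate 507.3105773925781 130.48519897460938 (124.94490051269531, 313.8027648925781) 17.945606231689453
```

Call:
step_arm(moves=[[530, -518, 0, 0, 0, 0, 0], [530, -518, 0, 0, 0, 0, 0], [530, -518, 0, 0, 0, 0, 0], [530, -518, 0, 0, 0, 0, 0], [530, -518, 0, 0, 0, 0, 0], [530, -518, 0, 0, 0, 0, 0], [530, -518, 0, 0, 0, 0, 0], [530, -518, 0, 0, 0, 0, 0]], grip_force=40)

```text
clock: 0.9
tcp_pos: [0.3797, -0.3052, 0.2312]
orientation: [3.114, 0.413, -0.0]
contact_force: [0.5, -0.2, -0.3]
grip_width: 0.0
gripper_force: 0.0
```

Call:
step_arm(moves=[[243, -237, 0, 0, 0, 0, 0], [243, -237, 0, 0, 0, 0, 0], [243, -237, 0, 0, 0, 0, 0], [243, -237, 0, 0, 0, 0, 0], [243, -237, 0, 0, 0, 0, 0], [243, -237, 0, 0, 0, 0, 0], [243, -237, 0, 0, 0, 0, 0], [243, -237, 85, 0, 0, 0, 0]])

```text
clock: 1.7
tcp_pos: [0.5593, -0.0073, 0.1866]
orientation: [-3.11, -0.426, -0.024]
contact_force: [1.7, -1.4, 0.0]
grip_width: -0.0003
gripper_force: 0.0
```

```bash
python3 - <<'E'
from h import *
o=r.get_obs(); print({k:np.round(o[k],4) for k in('tcp_pos','orientation','contact_force')})
f=grab('scene'); cv2.imwrite('pics/s1.png',cv2.resize(cv2.cvtColor(f['image'],cv2.COLOR_RGB2BGR)[90:290,150:350],(700,600)[:1]*2 if 0 else (600,600)))
E
```

```text
{'tcp_pos': array([ 0.5593, -0.0073,  0.1866]), 'orientation': array([-3.1103, -0.4256, -0.0239]), 'contact_force': array([ 1.7234, -1.4077,  0.0373])}
```

View pics/s1.png

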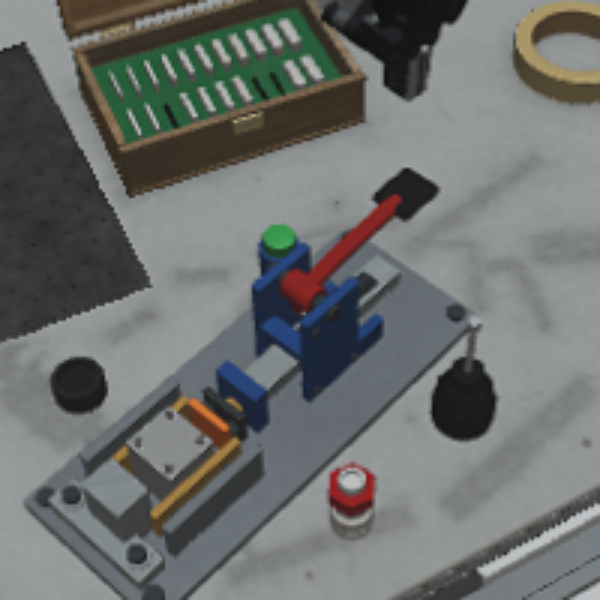

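The gripper, with fingers shut, hangs above and behind the pad (crop 410,90, with the pad at 405,195). The clamp and bystanders are undisturbed. I'll let it settle and find the exact offset.

Call:
step_arm(moves=[[0, 0, 40, 0, 0, 0, 0], [0, 0, 40, 0, 0, 0, 0], [0, 0, 40, 0, 0, 0, 0], [0, 0, 40, 0, 0, 0, 0]])

```text
clock: 2.15
tcp_pos: [0.5531, -0.0153, 0.1432]
orientation: [3.114, 0.412, 0.004]
contact_force: [0.4, -0.2, -0.8]
grip_width: -0.0
gripper_force: 0.0
```

Call:
step_arm(moves=[[0, 0, 30, 0, 0, 0, 0], [0, 0, 42, 0, 0, 0, 0], [0, 0, 46, 0, 0, 0, 0], [0, 0, 50, 0, 0, 0, 0], [0, 0, 54, 0, 0, 0, 0], [0, 0, 58, 0, 0, 0, 0], [0, 0, 58, 0, 0, 0, 0]])

```text
clock: 2.85
tcp_pos: [0.5523, -0.0154, 0.0838]
orientation: [3.114, 0.413, 0.0]
contact_force: [-1.9, -1.3, 4.1]
grip_width: -0.0001
gripper_force: 2.0
```

Call:
step_arm(moves=[[0, 0, 3, 0, 0, 0, 0], [0, 0, 6, 0, 0, 0, 0], [0, 0, 9, 0, 0, 0, 0], [0, 0, 9, 0, 0, 0, 0]])

```text
clock: 3.25
tcp_pos: [0.5522, -0.0146, 0.0744]
orientation: [-3.114, -0.414, -0.001]
contact_force: [-2.5, -0.8, 3.2]
grip_width: -0.0001
gripper_force: 2.0
```

Call:
step_arm(moves=[[0, 0, -20, 0, 0, 0, 0], [0, 0, -37, 0, 0, 0, 0], [0, 0, -37, 0, 0, 0, 0], [0, 0, -37, 0, 0, 0, 0], [0, 0, -27, 0, 0, 0, 0], [0, 0, -20, 0, 0, 0, 0], [0, 0, -15, 0, 0, 0, 0], [0, 0, -11, 0, 0, 0, 0]])

```text
clock: 4.05
tcp_pos: [0.5523, -0.0152, 0.0846]
orientation: [3.114, 0.413, -0.0]
contact_force: [-0.7, -0.4, 9.3]
grip_width: 0.0003
gripper_force: 4.5
```

Call:
step_arm(moves=[[0, 0, 3, 0, 0, 0, 0], [0, 0, 6, 0, 0, 0, 0], [0, 0, 6, 0, 0, 0, 0]])

```text
clock: 4.35
tcp_pos: [0.5521, -0.0148, 0.0788]
orientation: [-3.114, -0.413, 0.0]
contact_force: [-0.3, -0.6, 5.3]
grip_width: -0.0001
gripper_force: 2.9
```

Call:
step_arm(moves=[[0, 0, 2.5, 0, 0, 0, 0], [0, 0, 5, 0, 0, 0, 0], [0, 0, 5, 0, 0, 0, 0]])

```text
clock: 4.65
tcp_pos: [0.552, -0.0142, 0.0739]
orientation: [-3.113, -0.414, 0.001]
contact_force: [-0.2, 0.8, 6.5]
grip_width: 0.0002
gripper_force: 3.0
```

```bash
python3 - <<'E'
from h import *
f=grab('scene'); cv2.imwrite('pics/s2.png',cv2.resize(cv2.cvtColor(f['image'],cv2.COLOR_RGB2BGR)[140:295,150:320],None,fx=3.8,fy=3.8,interpolation=cv2.INTER_CUBIC))
print(r.get_obs()['contact_force'])
E
```

```text
[-0.44062414  1.32365751  6.47226605]
```

View pics/s2.png

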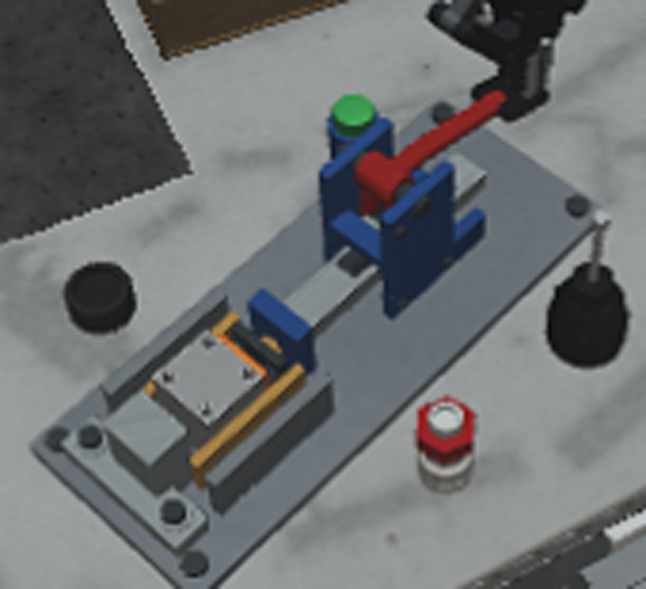

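The picture shows the lever pressed and the orange pad now against the block (about 245,350). There is still a gap to the stop (about 165,400). I'll make the next press in smaller steps.

Call:
step_arm(moves=[[0, 0, -20, 0, 0, 0, 0], [0, 0, -37, 0, 0, 0, 0], [0, 0, -37, 0, 0, 0, 0], [0, 0, -37, 0, 0, 0, 0], [0, 0, -27, 0, 0, 0, 0], [0, 0, -21, 0, 0, 0, 0], [0, 0, -18, 0, 0, 0, 0], [0, 0, -18, 0, 0, 0, 0]])

```text
clock: 5.5
tcp_pos: [0.5519, -0.0154, 0.0915]
orientation: [3.114, 0.413, -0.002]
contact_force: [-1.5, -1.1, 7.2]
grip_width: 0.0001
gripper_force: 3.8
```

Call:
step_arm(moves=[[0, 0, 2, 0, 0, 0, 0], [0, 0, 4, 0, 0, 0, 0], [0, 0, 6, 0, 0, 0, 0], [0, 0, 6, 0, 0, 0, 0]])

```text
clock: 5.9
tcp_pos: [0.5519, -0.0152, 0.0858]
orientation: [3.114, 0.413, -0.001]
contact_force: [-1.2, -1.7, 6.6]
grip_width: 0.0
gripper_force: 2.9
```

Call:
step_arm(moves=[[0, 0, 2, 0, 0, 0, 0], [0, 0, 4, 0, 0, 0, 0], [0, 0, 6, 0, 0, 0, 0], [0, 0, 6, 0, 0, 0, 0]])

```text
clock: 6.3
tcp_pos: [0.5518, -0.0149, 0.0799]
orientation: [-3.114, -0.413, 0.001]
contact_force: [-1.7, -1.1, 7.9]
grip_width: -0.0001
gripper_force: 3.6
```

Call:
step_arm(moves=[[0, 0, 1, 0, 0, 0, 0], [0, 0, 2, 0, 0, 0, 0], [0, 0, 3, 0, 0, 0, 0], [0, 0, 3, 0, 0, 0, 0]])

```text
clock: 6.7
tcp_pos: [0.5518, -0.0146, 0.0771]
orientation: [-3.114, -0.414, 0.001]
contact_force: [-0.7, 0.2, 6.8]
grip_width: -0.0001
gripper_force: 3.3
```

Call:
step_arm(moves=[[0, 0, 1, 0, 0, 0, 0], [0, 0, 2, 0, 0, 0, 0], [0, 0, 3, 0, 0, 0, 0], [0, 0, 3, 0, 0, 0, 0]])

```text
clock: 7.1
tcp_pos: [0.5517, -0.0143, 0.074]
orientation: [-3.113, -0.414, 0.001]
contact_force: [-0.4, 0.7, 6.2]
grip_width: -0.0002
gripper_force: 2.8
```

Still pushing freely, so another press.

Call:
step_arm(moves=[[0, 0, -20, 0, 0, 0, 0], [0, 0, -37, 0, 0, 0, 0], [0, 0, -37, 0, 0, 0, 0], [0, 0, -37, 0, 0, 0, 0], [0, 0, -27, 0, 0, 0, 0], [0, 0, -21, 0, 0, 0, 0], [0, 0, -18, 0, 0, 0, 0], [0, 0, -18, 0, 0, 0, 0]])

```text
clock: 7.9
tcp_pos: [0.5519, -0.0153, 0.0915]
orientation: [3.114, 0.413, -0.002]
contact_force: [-1.0, -1.1, 8.2]
grip_width: 0.0002
gripper_force: 3.7
```

Call:
step_arm(moves=[[0, 0, 1, 0, 0, 0, 0], [0, 0, 2, 0, 0, 0, 0], [0, 0, 3, 0, 0, 0, 0], [0, 0, 4, 0, 0, 0, 0], [0, 0, 4, 0, 0, 0, 0]])

```text
clock: 8.4
tcp_pos: [0.5518, -0.0153, 0.0876]
orientation: [3.114, 0.413, -0.002]
contact_force: [-0.8, -1.2, 5.6]
grip_width: 0.0
gripper_force: 2.9
```

Call:
step_arm(moves=[[0, 0, 1, 0, 0, 0, 0], [0, 0, 2, 0, 0, 0, 0], [0, 0, 3, 0, 0, 0, 0], [0, 0, 3, 0, 0, 0, 0]])

```text
clock: 8.8
tcp_pos: [0.5519, -0.0153, 0.0849]
orientation: [3.114, 0.413, -0.001]
contact_force: [-1.2, -1.3, 7.6]
grip_width: 0.0001
gripper_force: 4.0
```

Call:
step_arm(moves=[[0, 0, 1, 0, 0, 0, 0], [0, 0, 2, 0, 0, 0, 0], [0, 0, 3, 0, 0, 0, 0], [0, 0, 3, 0, 0, 0, 0]])

```text
clock: 9.2
tcp_pos: [0.5519, -0.0151, 0.0819]
orientation: [3.114, 0.413, -0.001]
contact_force: [0.3, -1.2, 4.1]
grip_width: -0.0001
gripper_force: 2.1
```

Call:
step_arm(moves=[[0, 0, 1, 0, 0, 0, 0], [0, 0, 2, 0, 0, 0, 0], [0, 0, 3, 0, 0, 0, 0], [0, 0, 3, 0, 0, 0, 0]])

```text
clock: 9.6
tcp_pos: [0.5519, -0.015, 0.0795]
orientation: [3.114, 0.413, -0.001]
contact_force: [-1.1, -1.3, 7.8]
grip_width: 0.0002
gripper_force: 4.2
```

Call:
step_arm(moves=[[0, 0, 1, 0, 0, 0, 0], [0, 0, 2, 0, 0, 0, 0], [0, 0, 3, 0, 0, 0, 0], [0, 0, 3, 0, 0, 0, 0]])

```text
clock: 10.0
tcp_pos: [0.5519, -0.0147, 0.0766]
orientation: [-3.114, -0.414, 0.001]
contact_force: [-2.1, 0.2, 8.5]
grip_width: -0.0003
gripper_force: 4.2
```

Call:
step_arm(moves=[[0, 0, 1, 0, 0, 0, 0], [0, 0, 2, 0, 0, 0, 0], [0, 0, 2, 0, 0, 0, 0]])

```text
clock: 10.3
tcp_pos: [0.5518, -0.0145, 0.0748]
orientation: [-3.114, -0.414, 0.001]
contact_force: [-3.2, 1.0, 11.6]
grip_width: -0.0003
gripper_force: 5.4
```

```bash
python3 - <<'E'
from h import *
f=grab('scene'); cv2.imwrite('pics/s3.png',cv2.resize(cv2.cvtColor(f['image'],cv2.COLOR_RGB2BGR)[140:295,150:320],None,fx=3.8,fy=3.8,interpolation=cv2.INTER_CUBIC))
print(r.get_obs()['contact_force'])
E
```

```text
[-2.92496924 -0.06059738 12.10639419]
```

View pics/s3.png

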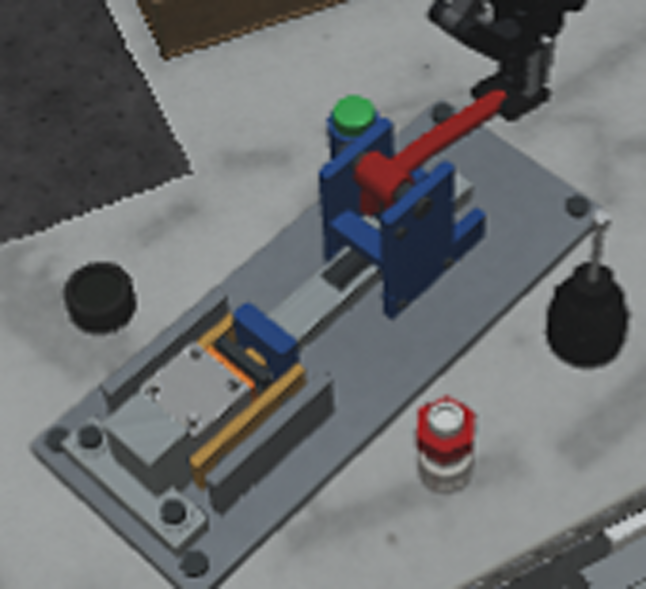

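The block now stands against the stop (gap gone at about 165,400) and the force is rising at 12 N. I'll go on in 1 mm steps.

Call:
step_arm(moves=[[0, 0, 1, 0, 0, 0, 0], [0, 0, 1, 0, 0, 0, 0], [0, 0, 1, 0, 0, 0, 0]])

```text
clock: 10.65
tcp_pos: [0.5518, -0.0144, 0.074]
orientation: [-3.114, -0.414, 0.001]
contact_force: [-4.2, 0.4, 12.2]
grip_width: -0.0002
gripper_force: 5.9
```

Call:
step_arm(moves=[[0, 0, 1, 0, 0, 0, 0], [0, 0, 1, 0, 0, 0, 0], [0, 0, 1, 0, 0, 0, 0]])

```text
clock: 10.95
tcp_pos: [0.5517, -0.0142, 0.0728]
orientation: [-3.114, -0.414, 0.001]
contact_force: [-2.7, 1.3, 10.6]
grip_width: 0.0
gripper_force: 4.7
```

The pad is close to the end of its travel, so I'll let the lever up and press once more.

Call:
step_arm(moves=[[0, 0, -20, 0, 0, 0, 0], [0, 0, -38, 0, 0, 0, 0], [0, 0, -38, 0, 0, 0, 0], [0, 0, -38, 0, 0, 0, 0], [0, 0, -38, 0, 0, 0, 0], [0, 0, -38, 0, 0, 0, 0]])

```text
clock: 11.55
tcp_pos: [0.5513, -0.015, 0.1093]
orientation: [-3.114, -0.413, 0.003]
contact_force: [-0.1, -0.2, -0.1]
grip_width: 0.0001
gripper_force: 0.0
```

Call:
step_arm(moves=[[0, 0, 6, 0, 0, 0, 0], [0, 0, 11, 0, 0, 0, 0], [0, 0, 14, 0, 0, 0, 0], [0, 0, 15, 0, 0, 0, 0], [0, 0, 15, 0, 0, 0, 0]])

```text
clock: 12.05
tcp_pos: [0.552, -0.0152, 0.0951]
orientation: [3.114, 0.413, -0.0]
contact_force: [-0.1, -1.4, 0.8]
grip_width: -0.0004
gripper_force: 0.7
```

Call:
step_arm(moves=[[0, 0, 1, 0, 0, 0, 0], [0, 0, 2, 0, 0, 0, 0], [0, 0, 3, 0, 0, 0, 0], [0, 0, 3, 0, 0, 0, 0]])

```text
clock: 12.45
tcp_pos: [0.552, -0.0151, 0.0922]
orientation: [3.114, 0.413, -0.0]
contact_force: [0.5, -2.2, 1.7]
grip_width: -0.0003
gripper_force: 1.0
```

Call:
step_arm(moves=[[0, 0, 1, 0, 0, 0, 0], [0, 0, 2, 0, 0, 0, 0], [0, 0, 2, 0, 0, 0, 0], [0, 0, 2, 0, 0, 0, 0]])

```text
clock: 12.85
tcp_pos: [0.5521, -0.0151, 0.0903]
orientation: [3.114, 0.413, -0.0]
contact_force: [0.3, -1.8, 2.0]
grip_width: 0.0001
gripper_force: 1.1
```

Call:
step_arm(moves=[[0, 0, 1, 0, 0, 0, 0], [0, 0, 2, 0, 0, 0, 0], [0, 0, 3, 0, 0, 0, 0], [0, 0, 3, 0, 0, 0, 0]])

```text
clock: 13.25
tcp_pos: [0.5522, -0.015, 0.0876]
orientation: [3.114, 0.413, 0.0]
contact_force: [-0.9, -2.4, 7.4]
grip_width: -0.0001
gripper_force: 3.5
```

Call:
step_arm(moves=[[0, 0, 1, 0, 0, 0, 0], [0, 0, 2, 0, 0, 0, 0], [0, 0, 2, 0, 0, 0, 0], [0, 0, 2, 0, 0, 0, 0]])

```text
clock: 13.65
tcp_pos: [0.5522, -0.0151, 0.086]
orientation: [3.114, 0.413, 0.0]
contact_force: [-2.5, -1.4, 10.4]
grip_width: -0.0003
gripper_force: 5.0
```

Call:
step_arm(moves=[[0, 0, 1, 0, 0, 0, 0], [0, 0, 2, 0, 0, 0, 0], [0, 0, 2, 0, 0, 0, 0], [0, 0, 2, 0, 0, 0, 0]])

```text
clock: 14.05
tcp_pos: [0.5522, -0.0149, 0.0841]
orientation: [3.114, 0.413, 0.0]
contact_force: [-2.3, -1.6, 10.3]
grip_width: -0.0
gripper_force: 5.7
```

Call:
step_arm(moves=[[0, 0, 1, 0, 0, 0, 0], [0, 0, 2, 0, 0, 0, 0], [0, 0, 2, 0, 0, 0, 0], [0, 0, 2, 0, 0, 0, 0]])

```text
clock: 14.45
tcp_pos: [0.5522, -0.0149, 0.0822]
orientation: [3.114, 0.413, 0.001]
contact_force: [-2.9, -1.8, 12.1]
grip_width: -0.0001
gripper_force: 6.0
```

Call:
step_arm(moves=[[0, 0, 1, 0, 0, 0, 0], [0, 0, 1, 0, 0, 0, 0], [0, 0, 1, 0, 0, 0, 0]])

```text
clock: 14.75
tcp_pos: [0.5522, -0.0148, 0.0813]
orientation: [3.114, 0.413, 0.0]
contact_force: [-4.6, -1.4, 14.0]
grip_width: -0.0
gripper_force: 6.6
```

Call:
step_arm(moves=[[0, 0, 0, 0, 0, 0, 0]])

```text
clock: 14.85
tcp_pos: [0.5522, -0.0148, 0.0814]
orientation: [3.114, 0.413, 0.0]
contact_force: [-3.1, -2.7, 13.2]
grip_width: -0.0
gripper_force: 6.6
```

Call:
step_arm(moves=[[0, 0, 1, 0, 0, 0, 0], [0, 0, 1, 0, 0, 0, 0], [0, 0, 1, 0, 0, 0, 0]])

```text
clock: 15.15
tcp_pos: [0.5522, -0.0148, 0.0804]
orientation: [3.114, 0.413, 0.0]
contact_force: [-3.9, -2.1, 14.0]
grip_width: 0.0
gripper_force: 7.2
```

Call:
step_arm(moves=[[0, 0, 0.5, 0, 0, 0, 0], [0, 0, 0.5, 0, 0, 0, 0]])

```text
clock: 15.35
tcp_pos: [0.5522, -0.0147, 0.08]
orientation: [3.114, 0.413, 0.0]
contact_force: [-4.8, -2.4, 16.0]
grip_width: 0.0001
gripper_force: 7.6
```

About 15 N, distinctly stiff. Lever up; hold clear, then move over the button.

Call:
step_arm(moves=[[0, 0, -20, 0, 0, 0, 0], [0, 0, -40, 0, 0, 0, 0], [0, 0, -50, 0, 0, 0, 0], [0, 0, -50, 0, 0, 0, 0], [0, 0, -50, 0, 0, 0, 0], [0, 0, -50, 0, 0, 0, 0], [0, 0, -50, 0, 0, 0, 0]])

```text
clock: 16.05
tcp_pos: [0.5515, -0.0149, 0.1278]
orientation: [-3.114, -0.413, 0.003]
contact_force: [-0.6, 0.2, 0.0]
grip_width: 0.0003
gripper_force: 0.0
```

Call:
step_arm(moves=[[14, -29, 0, 0, 0, 0, 0], [28, -58, 0, 0, 0, 0, 0], [42, -87, 0, 0, 0, 0, 0], [42, -87, 0, 0, 0, 0, 0], [42, -87, 0, 0, 0, 0, 0], [42, -87, 20, 0, 0, 0, 0], [42, -87, 30, 0, 0, 0, 0], [42, -87, 30, 0, 0, 0, 0]])

```text
clock: 16.85
tcp_pos: [0.5685, 0.0783, 0.097]
orientation: [3.114, 0.411, -0.006]
contact_force: [-0.5, -0.6, 0.0]
grip_width: 0.0002
gripper_force: 0.0
```

```bash
python3 - <<'E'
from h import *
f=grab('scene'); cv2.imwrite('pics/s4.png',cv2.resize(cv2.cvtColor(f['image'],cv2.COLOR_RGB2BGR)[120:295,150:320],None,fx=3.4,fy=3.4,interpolation=cv2.INTER_CUBIC))
E
```

```text
(no output)
```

View pics/s4.png

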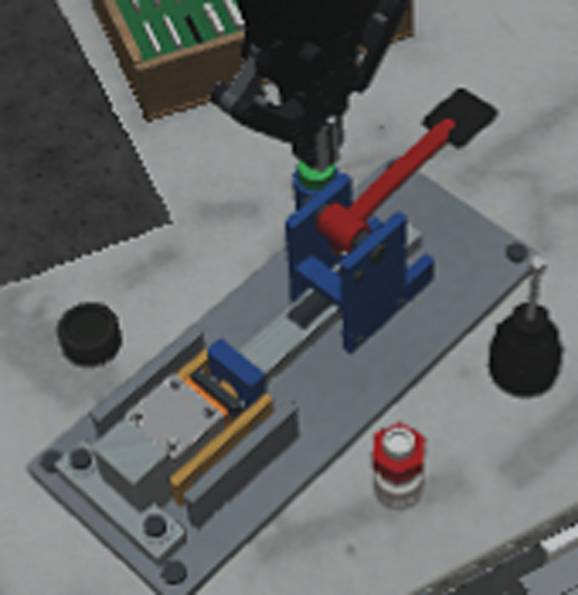

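The lever is up (pad at 460,115), the jaw is holding the block on the stop, and the fingertip is right over the green button (318,172). Now I'll press.

Call:
step_arm(moves=[[0, 0, 6, 0, 0, 0, 0], [0, 0, 9, 0, 0, 0, 0], [0, 0, 11, 0, 0, 0, 0], [0, 0, 13, 0, 0, 0, 0], [0, 0, 15, 0, 0, 0, 0], [0, 0, 15, 0, 0, 0, 0], [0, 0, 15, 0, 0, 0, 0]])

```text
clock: 17.6
tcp_pos: [0.5703, 0.08, 0.0841]
orientation: [3.114, 0.413, 0.001]
contact_force: [-0.6, -0.8, 2.6]
grip_width: -0.0001
gripper_force: 1.4
```

Call:
step_arm(moves=[[0, 0, 0.5, 0, 0, 0, 0], [0, 0, 0.5, 0, 0, 0, 0], [0, 0, 0.5, 0, 0, 0, 0], [0, 0, 0.5, 0, 0, 0, 0], [0, 0, 0.5, 0, 0, 0, 0], [0, 0, 0.5, 0, 0, 0, 0], [0, 0, 0.5, 0, 0, 0, 0], [0, 0, 0.5, 0, 0, 0, 0]])

```text
clock: 18.4
tcp_pos: [0.5702, 0.08, 0.0834]
orientation: [-3.114, -0.413, -0.001]
contact_force: [2.0, -0.0, 2.1]
grip_width: -0.0001
gripper_force: 1.5
```

```bash
python3 - <<'E'
from h import *
f=grab('scene'); cv2.imwrite('pics/s5.png',cv2.resize(cv2.cvtColor(f['image'],cv2.COLOR_RGB2BGR)[120:295,150:320],None,fx=3.4,fy=3.4,interpolation=cv2.INTER_CUBIC))
E
```

```text
(no output)
```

View pics/s5.png

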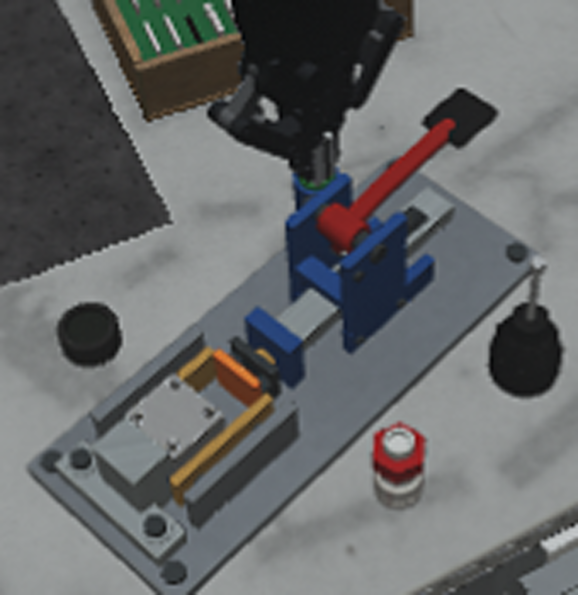

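The jaw has run back (plate at 275,345) and the block is still on the stop (165,430). I'll press right down to the end stop and hold, then go clear.

Call:
step_arm(moves=[[0, 0, 1, 0, 0, 0, 0], [0, 0, 2, 0, 0, 0, 0], [0, 0, 2, 0, 0, 0, 0], [0, 0, 2, 0, 0, 0, 0], [0, 0, 2, 0, 0, 0, 0], [0, 0, 2, 0, 0, 0, 0], [0, 0, 2, 0, 0, 0, 0], [0, 0, 2, 0, 0, 0, 0]])

```text
clock: 19.25
tcp_pos: [0.5704, 0.08, 0.082]
orientation: [3.114, 0.413, 0.002]
contact_force: [0.9, -0.3, 8.7]
grip_width: 0.0003
gripper_force: 4.4
```

Call:
step_arm(moves=[[0, 0, 0, 0, 0, 0, 0], [0, 0, 0, 0, 0, 0, 0], [0, 0, 0, 0, 0, 0, 0], [0, 0, -10, 0, 0, 0, 0], [0, 0, -30, 0, 0, 0, 0], [0, 0, -60, 0, 0, 0, 0], [0, 0, -60, 0, 0, 0, 0], [0, 0, -60, 0, 0, 0, 0]])

```text
clock: 20.05
tcp_pos: [0.5693, 0.0798, 0.1414]
orientation: [3.114, 0.413, -0.001]
contact_force: [-0.4, 0.9, -0.1]
grip_width: 0.0005
gripper_force: 0.0
```

```bash
python3 - <<'E'
from h import *
f=grab('top')
def rows(f,lo=(100,100,40),hi=(125,255,255)):
    hsv=cv2.cvtColor(f['image'],cv2.COLOR_RGB2HSV); m=cv2.inRange(hsv,lo,hi)[185:225,195:222]; return cv2.moments(m,True)
for g in(np.load('top0.npy',allow_pickle=True).item(),f):
    M=rows(g); print(M['m00'],M['m10']/M['m00'],M['m01']/M['m00'])
a=np.load('top0.npy',allow_pickle=True).item()['image']
cv2.imwrite('pics/t6.png',cv2.cvtColor(np.hstack([cv2.resize(x[155:250,145:235],None,fx=4.2,fy=4.2,interpolation=cv2.INTER_CUBIC) for x in(a,f['image'])]),cv2.COLOR_RGB2BGR))
E
```

```text
73.0 14.698630136986301 16.26027397260274
72.0 14.666666666666666 16.22222222222222
```

View pics/t6.png

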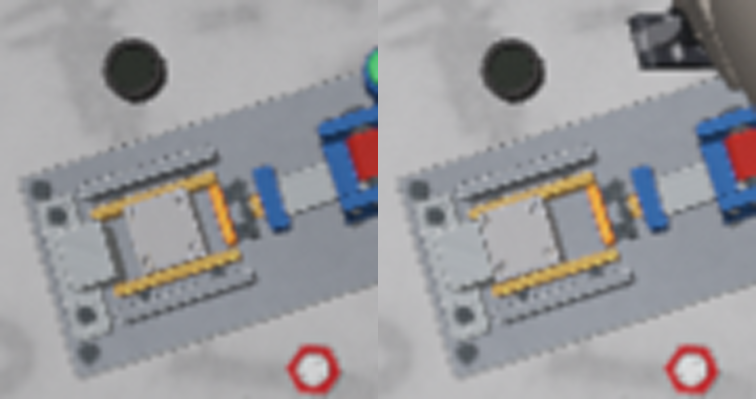

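Before (left) and after (right): the jaw is back at its start (its centroid has not shifted), the block is on the stop (480,250), the bystanders are unmoved and the robot is clear.

```bash
python3 -c "
from bench import r
print(r.hand_in())"
```

```text
the job is handed in; nothing more can be done
None
```

The job is handed in: five lever presses, the last to about 15 N, pushed the block home against the stop, then the release button ran the jaw fully back, with the block still on the stop and the bystanders unmoved in the last picture (no verdict was returned).

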